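Set out the patina bench round the turntable

ROBOT

A 7-joint arm with a two-finger parallel gripper is mounted at the origin on the work surface. World frame = base frame: x ahead of the robot, y to its left, z up, the work surface at z = 0. Lengths are in m, angles in rad, forces in N, time in s.
With the tool pointing down it reaches from about 0.425 to 1.025 m from the base axis. Payload 9.4 kg.
Tool frame: the origin (TCP) lies midway between the tips of the shut fingers; the grasp point (between the pads) lies 19 mm behind it; z points along the fingers, y is the line along which they close (so a half turn about z gives the same grasp; the last joint's range is limited). The gripper opens to 85 mm and grips with 20 to 120 N. Pads are 22 mm wide; open, the fingers measure 114 mm over their backs; the gripper's body (76 mm by 85 mm) begins 54 mm behind the grasp point. The pads swing forward as they close: fully open they stand 13 mm farther back than shut.
Start: joints at [1.188, 0.599, -0.003, 1.599, 0.002, 0.943, -0.08], TCP at [0.218, -0.691, 0.231] pointing down, gripper open.
Joint ranges: [-2.57, 2.57], [-0.35, 1.97], [-1.29, 1.29], [0.11, 2.56], [-1.05, 4.19], [0.11, 1.86], [-2.63, 2.63]. Speed limits (rad/s): [2.22, 2.22, 3.01, 3.01, 3.14, 3.14, 3.14].

INTERFACE

Orientations are given as a rotation vector (axis times angle).
In Python, from workcell import robot gives the robot as it stands. The module is installed in compiled form; this text tells all that it offers.
- The arm moves only by the tool carry_out, never from a script. Its argument "series" is a list of rows, each a list of 3 entries, a list of its own where there are three numbers: the turn, a rotation vector about the tool's x, y, z in rad, then the shift along the tool's x, y, z in mm, then the closure, from 0 (fully open) to 1 (shut). In form: [[[rx, ry, rz], [dx, dy, dz], hand], ...]. A call has 1 to 10 rows; each row is the pose to reach, as a shift and turn from the pose commanded when the call began, along the tool's axes at that moment; what a row does not reach only later rows make up. A row lasts 1/12 s, in which the tool goes at most 41.7 mm and 7.16 degrees, less where a joint would pass 70% of its speed; a pose out of reach is approached as far as the arm can. A call with a gripper value outside its range is refused whole. The fingers move at their own pace and stop on an object; the grip force is fixed at half the most. Time passes only in rows, so rows that repeat a pose let the fingers close. It gives the time, the measured TCP pose, the force, the opening and the grip force at its end, in the units of the state.
- robot.observe(): the state, without advancing time (a new reading comes with each control period).
- robot.get_image(name): name is "side" or "top" or "wrist"; returns a dict with "img" (480x640x3 uint8, red, green, blue), "K" (3x3 intrinsics, pixels), "R" (3x3) and "t" (3): a world point X has camera coordinates R X + t; the wrist camera has in their place "hand_eye" (4x4, takes a point from camera to tool coordinates, whose origin is the TCP and whose axes are the flange's). Camera axes: x right, y down, z forward; pixel columns grow to the right and rows downward; lengths in m; the calibration is good to about 2 mm. A picture is of the moment at which its call begins: read the wrist's pose just before it. There is no depth.
- robot.finish_job(): hands the job in; it is judged then, once.
Trained networks look in a picture, given as the dict that the camera call returned (one of the last four; its "shot" number tells which), for a name from the list of things; names that differ only in an ending like _2 or _b are one class to them, and where a whole thing is asked for, a point or a joint stands for the part that bears it (a point fixed in the world has none). Each returns a list of dicts, best first, with "p" (0 to 1); they miss things now and then, are a little off and sometimes report something else, mostly with a low value. They report only what shows in the picture. A call takes as long as a camera call.
- robot.masks_of(name, picture): "region" (480x640 bool, what is visible of it) and "bbox" ([centre column, centre row, width, height] in pixels, round what is visible of it).
- robot.pinpoint(name, picture): "position" ([column, row] in pixels: a listed point, or the origin of a listed thing).
The state is a dict: "t": time; "q": joint angles; "qd": joint speeds; "joint_efforts": joint torques, N m; "eef_pos": TCP position; "tcp_rot": TCP orientation; "force": force on the tool from outside, world axes, zero at the start; "wrist_torque": the same for the moment, N m; "gripper_width": finger opening in m; "grasp_force": force on a finger pad.
Only numpy, scipy, OpenCV 4.12 (cv2) and the standard library are available. Lean on these libraries where they do the work, as an engineer would, in place of code of your own. Each camera call takes 0.05 s, during which the arm holds its last target. There are 200 camera calls.

TASK

Set out the bench for finishing the brass candlestick: put the dark wooden disc in the middle of the round turntable and stand the candlestick in the middle of the disc; stand the green tin directly to the left of the turntable and lay the red-and-grey sharpening stone flat directly in front of it, lengthwise across (its long side facing the turntable), each with a clear gap of about 4 cm to the turntable's rim; and stand the amber jar midway between the turntable and the black bowl, in line with them. Left is the robot's left (+y) and in front is the side nearest to the robot (-x), with everything standing on the bench itself except what goes on the turntable. Leave the yellow tin and the tape roll where they are, and knock nothing over.

Things in the scene. Friction and masses are not known exactly. Their poses are not given: they have to be found in the camera images.
- turntable: Round low sculptor's turntable, grey top with a bright rim, fixed (does not turn). Disc radius 60 mm, flat top 40 mm above the bench, on a narrower foot of radius 45 mm. Origin at the bench, under its centre; axes parallel to the world's (x away from the robot, y left). The blue sheet with a white border under it is flush with the bench: z = 0.
- bowl: Black open bowl on a rubber ring, fixed, rim radius 60 mm, 62 mm high. Always to the right (-y) of the turntable, 205 to 220 mm from centre to centre and within 8 mm of the same distance ahead in x. Origin at the bench under its centre; axes parallel to the world's.
- tray: Flat plywood board without rims, fixed, 260 (x) by 370 (y) by 10 mm thick, on which the five things to move and the yellow tin stand at the start in two rows of three, about 120 mm apart, in any order. It lies left or right of the turntable and its bowl. Origin at the bench under its centre; turned by up to 0.1 rad.
- riser: Dark brown wooden disc with a lighter round spot on top, loose, radius 29 mm, 28 mm high, about 70 g. Origin at the centre of its underside, z up.
- candlestick: Brass candlestick, loose, 85 mm high, about 0.3 kg: foot disc of radius 24 mm and 8 mm thick, thin stem, and at the top a solid round cup of radius 16 mm from 47 to 85 mm above its underside (grip it there). Black spot on top. Origin at the centre of its underside, z up.
- green_tin: Green round tin with steel rims, loose, radius 26 mm, 58 mm high, about 180 g. Origin at the centre of its underside, z up.
- jar: Amber glass jar with a white lid, loose, body radius 24 mm up to 52 mm, lid radius 21.5 mm from 51 to 65 mm, about 150 g. Origin at the centre of its underside, z up.
- stone: Sharpening stone, a rectangular bar 80 by 30 mm and 26 mm high, upper half red, lower half grey, loose, about 120 g. Origin at the centre of its underside; its x axis runs along the 80 mm, y across the 30 mm, z up. On the tray its x lies within 0.5 rad of the world's x.
- yellow_tin: Yellow round tin, the same size as the green one (radius 26 mm, 58 mm high), loose, standing on the tray among the things. Not needed: leave it. Origin at the centre of its underside.
- tape: Brown roll of tape, a ring of outer radius 38 mm, 24 mm high, loose, lying on the bench behind the bowl. Not needed: leave it. Origin at the centre of its underside.

How it is judged:
At the end, for the whole second after the job is handed in: Disc on turntable and candlestick on disc, centred to 12 mm; tin 126 mm left and stone 115 mm in front of the turntable centre, to 15 mm, stone crosswise to 0.2 rad; jar under 122 mm from turntable and bowl, in line to 20 mm; all upright, still, released; yellow tin and tape within 30 mm of start (horizontal distance between riser and turntable below 0.012 m and z of riser in the frame of turntable between 0.035 and 0.045 m and horizontal distance between candlestick and riser below 0.012 m and height (world z) of candlestick between 0.062 and 0.074 m and y of green_tin in the frame of turntable between 0.111 and 0.141 m and x of green_tin in the frame of turntable between -0.015 and 0.015 m and height (world z) of green_tin between -0.005 and 0.005 m and horizontal distance between jar and turntable below 0.122 m and horizontal distance between jar and bowl below 0.122 m and x of jar in the frame of turntable between -0.02 and 0.02 m and x of jar in the frame of bowl between -0.02 and 0.02 m and height (world z) of jar between -0.005 and 0.005 m and x of stone in the frame of turntable between -0.13 and -0.1 m and y of stone in the frame of turntable between -0.015 and 0.015 m and height (world z) of stone between -0.005 and 0.005 m and angle between the x axis of stone and the y axis of turntable, either way round below 0.2 rad and angle between each of riser, candlestick, green_tin, jar, stone's own z axis and vertical below 0.1 rad and linear speed of each of riser, candlestick, green_tin, jar, stone below 0.02 m/s and distance of each of yellow_tin, tape from where it was at the start of the episode below 0.03 m); the robot touches nothing.
It fails at once if a standing thing was knocked over (angle between any of riser, candlestick, green_tin, jar, stone, yellow_tin's own z axis and vertical above 0.8 rad).
It fails at once if the yellow tin or the tape roll was moved by more than 30 mm (distance of any of yellow_tin, tape from where it was at the start of the episode above 0.03 m).
It also fails if it takes over 125 s, if anything falls off the work surface, if the arm or the gripper's body presses on something with over 40 N, if the wrist force passes 120 N, or if a joint passes its speed limit or range.

## Working session

There is one attempt and no reset: what is moved stays moved. The work goes in short steps, Python scripts to look and compute and a tool call to move; the robot and the scene stay as the last step left them, time stands still between calls to the robot, and variables do not carry over. Pictures are saved under pics/ and viewed, at most 14 in all, crops included, and the job is handed in when it is done.

Besides the shell and the picture viewer there is one more tool, called after "Call:" by a JSON object that holds its "api" and its "payload", one argument or row to a line. carry_out: Moves the arm, as the interface text tells. Its arguments: {"type":"object","properties":{"series":{"type":"array","items":{"type":"array"}}},"required":["series"]}

```bash
mkdir -p pics; cat > h.py <<'E'
import numpy as np, cv2
from workcell import robot
from scipy.spatial.transform import Rotation as Ro
def ray(pic,px,z):
    K,R,t=pic["K"],np.array(pic["R"]),np.array(pic["t"])
    u=cv2.undistortPoints(np.array([[px]],float),np.array(K),None)[0,0]
    d=R.T@np.array([u[0],u[1],1]); c=-R.T@t
    return c+d*(z-c[2])/d[2]
def wristpic(name="wrist"):
    s=robot.observe(); p=robot.get_image("wrist")
    T=np.eye(4);T[:3,:3]=Ro.from_rotvec(s["tcp_rot"]).as_matrix();T[:3,3]=s["eef_pos"]
    M=np.linalg.inv(T@np.array(p["hand_eye"])); q=dict(p);q["R"]=M[:3,:3];q["t"]=M[:3,3]
    return p,q
E
python3 - <<'E'
from h import *
s=robot.observe(); print(s["eef_pos"],s["tcp_rot"],s["gripper_width"]); print(Ro.from_rotvec(s["tcp_rot"]).as_matrix().round(3))
names={"turntable":0,"bowl":0,"tray":0,"riser":.01,"candlestick":.01,"green_tin":.01,"jar":.01,"stone":.01,"yellow_tin":.01,"tape":0}
for cam in("top","side"):
    p=robot.get_image(cam); cv2.imwrite(f"pics/{cam}0.png",p["img"][:,:,::-1])
    print(cam,(-np.array(p["R"]).T@np.array(p["t"])).round(2))
    for n,z in names.items():
        for d in robot.pinpoint(n,p)[:2]: print(n,round(d["p"],2),np.round(d["position"]),ray(p,d["position"],z).round(4))
E
```

```text
[ 0.21809393 -0.69091555  0.23040199] [-3.10340818e+00 -4.78289927e-01  5.94330171e-04] 0.08530055916173626
[[ 0.954  0.301 -0.001]
 [ 0.301 -0.954  0.001]
 [-0.    -0.002 -1.   ]]
top [ 0.48 -0.02  1.09]
turntable 0.75 [404. 273.] [ 0.4766 -0.2175  0.    ]
turntable 0.39 [280. 191.] [0.6727 0.077  0.    ]
bowl 0.93 [288. 240.] [0.5547 0.0571 0.    ]
tray 0.97 [402. 250.] [ 0.5301 -0.2137  0.    ]
tray 0.73 [405. 229.] [ 0.5795 -0.2227  0.    ]
riser 0.78 [355. 281.] [ 0.4583 -0.1011  0.01  ]
candlestick 0.75 [457. 269.] [ 0.4859 -0.3406  0.01  ]
green_tin 0.62 [406. 231.] [ 0.5752 -0.2218  0.01  ]
green_tin 0.61 [405. 251.] [ 0.5272 -0.22    0.01  ]
jar 0.67 [402. 274.] [ 0.4729 -0.2122  0.01  ]
stone 0.7 [452. 220.] [ 0.6013 -0.3322  0.01  ]
stone 0.29 [287. 243.] [0.5477 0.0578 0.01  ]
yellow_tin 0.64 [350. 226.] [ 0.5868 -0.0912  0.01  ]
tape 0.82 [282. 187.] [0.6829 0.0725 0.    ]
side [0.03 0.61 0.7 ]
turntable 0.9 [233. 329.] [0.553  0.2628 0.    ]
turntable 0.69 [415. 222.] [ 0.4867 -0.249   0.    ]
bowl 0.73 [310. 272.] [0.5522 0.0507 0.    ]
tray 0.79 [391. 221.] [ 0.5312 -0.2121  0.    ]
riser 0.69 [389. 254.] [ 0.4576 -0.0999  0.01  ]
candlestick 0.83 [440. 201.] [ 0.4827 -0.3539  0.01  ]
green_tin 0.85 [376. 209.] [ 0.5802 -0.2185  0.01  ]
jar 0.84 [416. 222.] [ 0.4791 -0.2377  0.01  ]
stone 0.92 [396. 183.] [ 0.613  -0.3496  0.01  ]
stone 0.63 [442. 201.] [ 0.4788 -0.355   0.01  ]
yellow_tin 0.86 [343. 231.] [ 0.5845 -0.0951  0.01  ]
yellow_tin 0.22 [440. 204.] [ 0.4764 -0.3435  0.01  ]
tape 0.81 [261. 251.] [0.6829 0.0728 0.    ]
```

```bash
python3 - <<'E'
import cv2
a=cv2.imread("pics/top0.png")[140:340,200:500]; cv2.imwrite("pics/top0c.png",cv2.resize(a,(800,533),interpolation=cv2.INTER_CUBIC))
E
```

```text
(no output)
```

View pics/top0c.png

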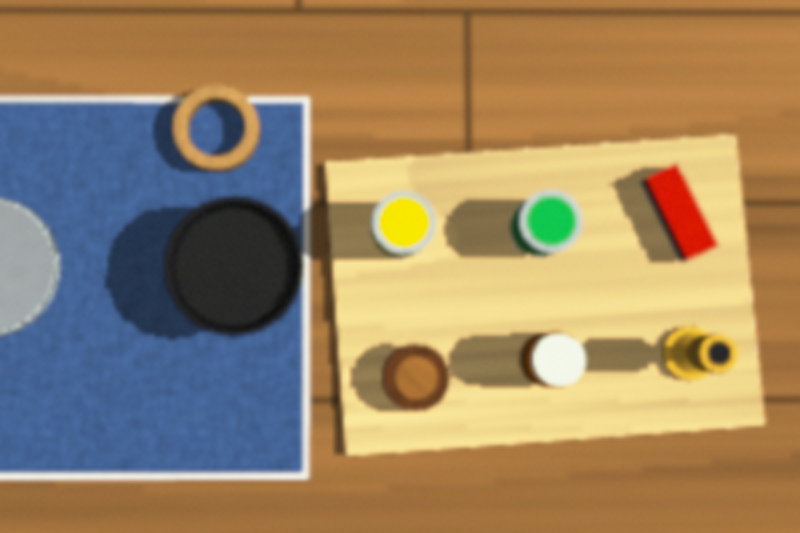

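View pics/side0.png

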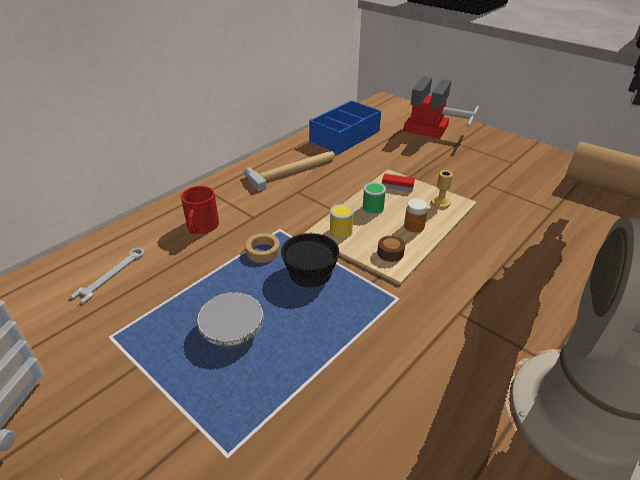

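The top view shows yellow (403,222), green (549,221), stone (682,213), riser (415,377), jar lid (559,359) and candlestick (716,353) in crop pixels. The turntable is at the left edge of the crop, with the bowl at (233,265) and the tape at (216,128). The side view agrees with this. Next I'll locate the tops precisely.

```bash
python3 - <<'E'
from h import *
p=robot.get_image("top"); img=p["img"]; hsv=cv2.cvtColor(img,cv2.COLOR_RGB2HSV)
def blob(nm,lo,hi,c,z,r=25,sh=hsv):
    m=cv2.inRange(sh,np.array(lo),np.array(hi)); k=np.zeros_like(m); cv2.circle(k,c,r,255,-1); m&=k
    n,l,st,ce=cv2.connectedComponentsWithStats(m); i=1+np.argmax(st[1:,4])
    cs=cv2.findContours((l==i).astype(np.uint8),0,1)[0]; rect=cv2.minAreaRect(max(cs,key=len)); (x,y),rad=cv2.minEnclosingCircle(max(cs,key=len))
    hull=cv2.moments(cv2.convexHull(max(cs,key=len))); ce=(hull["m10"]/hull["m00"],hull["m01"]/hull["m00"])
    P=ray(p,ce,z); mm=np.linalg.norm(ray(p,(ce[0]+rad,ce[1]),z)-P)*1000
    print(nm,np.round(ce,1),st[i,4],"r_mm",round(mm,1),P.round(4)); return rect,l==i
c=lambda x,y:(200+int(x/2.667),140+int(y/2.667))
blob("yellow",(22,150,120),(35,255,255),c(403,222),.068,14)
blob("green",(60,120,60),(85,255,255),c(549,221),.068,14)
blob("lid",(0,0,190),(180,60,255),c(559,359),.075,14)
r,_=blob("stone",(0,150,100),(8,255,255),c(682,213),.036,22)
b=cv2.boxPoints(r); W=np.array([ray(p,x,.036)[:2] for x in b]); print(W.round(4)); e=[W[1]-W[0],W[2]-W[1]]; print([ (np.linalg.norm(v).round(4),np.arctan2(v[1],v[0]).round(3)) for v in e])
blob("black",(0,0,0),(180,255,70),c(716,353),.095,6)
blob("riser",(0,90,20),(25,255,190),c(415,377),.038,12)
blob("tt",(0,0,130),(180,50,255),(200,240),.04,30)
blob("bowl",(0,0,0),(180,120,75),c(233,265),.062,26)
s=robot.get_image("side")
for n,z in(("turntable",.04),("bowl",.062)):
  for q in(p,s):
    d=robot.masks_of(n,q)
    if d:
        for e in d[:2]: print(n,round(e["p"],2),np.round(e["bbox"]),ray(q,e["bbox"][:2],z).round(4))
cv2.imwrite("pics/can.png",cv2.resize(img[240:300,430:500,::-1],None,fx=6,fy=6)); print(img[268:277,462:474].sum(2)//3)
E
```

```text
yellow [351.2 223. ] 245 r_mm 19.7 [ 0.5878 -0.0895  0.068 ]
green [406.4 222.4] 244 r_mm 19.7 [ 0.589  -0.2134  0.068 ]
lid [409.5 274.6] 310 r_mm 22.1 [ 0.4727 -0.2168  0.075 ]
stone [454.7 219. ] 459 r_mm 41.3 [ 0.6002 -0.3319  0.036 ]
[[ 0.6298 -0.3012]
 [ 0.6434 -0.3286]
 [ 0.5714 -0.3624]
 [ 0.558  -0.335 ]]
[(np.float64(0.0306), np.float64(-1.11)), (np.float64(0.0795), np.float64(-2.703))]
black [469.3 272.1] 31 r_mm 6.6 [ 0.4779 -0.3431  0.095 ]
riser [355. 281.] 441 r_mm 27.4 [ 0.4582 -0.0992  0.038 ]
tt [195.4 239.7] 2133 r_mm 60.1 [0.5527 0.2644 0.04  ]
bowl [286.9 239.3] 2093 r_mm 58.2 [0.5519 0.0545 0.062 ]
turntable 0.65 [195. 241.  56.  52.] [0.5493 0.2653 0.04  ]
turntable 0.73 [231. 322.  70.  55.] [0.539  0.2744 0.04  ]
bowl 0.72 [287. 239.  54.  54.] [0.5516 0.0551 0.062 ]
bowl 0.67 [310. 260.  54.  55.] [0.532  0.0743 0.062 ]
bowl 0.66 [262. 248.  39.  26.] [0.6293 0.1117 0.062 ]
[[ 66 106 145 156 148 123 105  98 102 119 142 161]
 [ 82 130 153 149 119  84  63  54  58  75 103 140]
 [ 96 143 154 129  88  55  42  43  41  48  67 110]
 [109 148 153 118  70  45  41  40  41  41  49  90]
 [114 151 154 116  67  43  41  40  40  41  46  87]
 [107 148 154 120  71  45  42  42  40  42  48  90]
 [ 95 143 154 128  85  54  44  42  40  44  62 105]
 [ 81 131 152 142 110  78  62  55  54  65  94 131]
 [ 67 107 143 153 143 119 104  95  94 107 132 156]]
```

```bash
cat >> h.py <<'E'
def plan(*targets):
    s=robot.observe(); R0=Ro.from_rotvec(s["tcp_rot"]); p0=np.array(s["eef_pos"])
    for x,y,z,psi in targets:
        Rt=Ro.from_matrix([[np.cos(psi),np.sin(psi),0],[np.sin(psi),-np.cos(psi),0],[0,0,-1]])
        print((R0.inv()*Rt).as_rotvec().round(3).tolist(), (R0.inv().apply(np.array([x,y,z])-p0)*1000).round(1).tolist())
E
python3 -c "
from h import *
plan((.458,-.099,.2,np.pi/2))"
```

```text
[-0.0, 0.0, -1.265] [406.9, -492.7, 31.3]
```

Call:
{"api": "carry_out", "payload": {
  "series": [
    [[0,0,-1.265],[407,-493,31],0],
    [[0,0,-1.265],[407,-493,31],0],
    [[0,0,-1.265],[407,-493,31],0],
    [[0,0,-1.265],[407,-493,31],0],
    [[0,0,-1.265],[407,-493,31],0],
    [[0,0,-1.265],[407,-493,31],0],
    [[0,0,-1.265],[407,-493,31],0],
    [[0,0,-1.265],[407,-493,31],0],
    [[0,0,-1.265],[407,-493,31],0],
    [[0,0,-1.265],[407,-493,31],0]
  ]
}}

```text
t: 2.23
eef_pos: [0.3747, -0.3039, 0.2114]
tcp_rot: [2.231, 2.21, -0.0]
force: [0.7, -0.7, 0.8]
gripper_width: 0.0854
grasp_force: 0.0
```

```bash
python3 -c "
from h import *
plan((.458,-.099,.2,np.pi/2))"
```

```text
[0.001, 0.001, -0.009] [205.7, 81.4, 11.3]
```

Call:
{"api": "carry_out", "payload": {
  "series": [
    [[0,0,-0.009],[206,81,11],0],
    [[0,0,-0.009],[206,81,11],0],
    [[0,0,-0.009],[206,81,11],0],
    [[0,0,-0.009],[206,81,11],0],
    [[0,0,-0.009],[206,81,11],0],
    [[0,0,-0.009],[206,81,11],0],
    [[0,0,-0.009],[206,81,11],0],
    [[0,0,-0.009],[206,81,11],0],
    [[0,0,-0.009],[206,81,11],0]
  ]
}}

```text
t: 2.98
eef_pos: [0.4579, -0.1018, 0.2]
tcp_rot: [2.229, 2.214, -0.001]
force: [-0.5, 0.3, -0.7]
gripper_width: 0.0852
grasp_force: 0.0
```

```bash
python3 - <<'E'
from h import *
p,q=wristpic(); cv2.imwrite("pics/w1.png",p["img"][:,:,::-1]); print(robot.observe()["eef_pos"],np.array(p["hand_eye"]).round(3))
for n,z in(("riser",.01),("jar",.01),("yellow_tin",.01)):
    for d in robot.pinpoint(n,p)[:1]: print(n,d["p"],d["position"],ray(q,d["position"],z).round(4))
    for d in robot.masks_of(n,p)[:1]: print(d["p"],np.round(d["bbox"]))
E
```

```text
[ 0.45778053 -0.1022289   0.20009107] [[-0.001 -0.965 -0.264  0.067]
 [ 1.    -0.001  0.001  0.   ]
 [-0.001 -0.264  0.965 -0.142]
 [ 0.     0.     0.     1.   ]]
riser 0.6 [314.8, 206.9] [ 0.4573 -0.1002  0.01  ]
0.59 [318. 213.  78.  80.]
jar 0.82 [333.5, 334.4] [ 0.4728 -0.2138  0.01  ]
0.92 [340. 360.  62.  90.]
yellow_tin 0.93 [477.6, 190.0] [ 0.587  -0.0875  0.01  ]
0.94 [499. 200. 111.  88.]
```

View pics/w1.png

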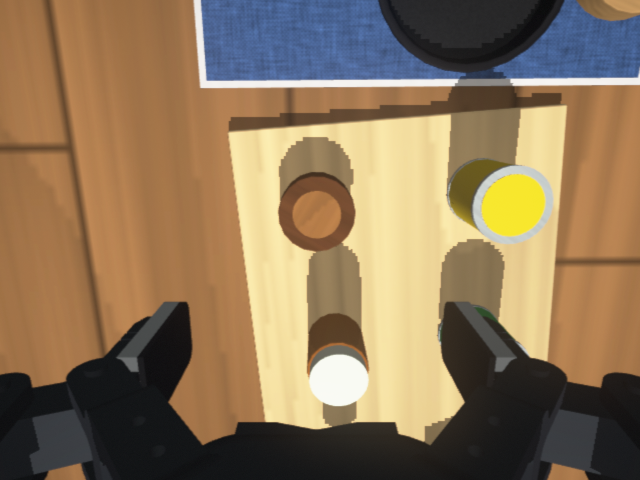

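The wrist view shows the riser at (317,213), with clear space around it for the fingers, and it matches the earlier measurement. I'll descend.

Call:
{"api": "carry_out", "payload": {
  "series": [
    [[0,0,0],[2,0,40],0],
    [[0,0,0],[2,0,80],0],
    [[0,0,0],[2,0,115],0],
    [[0,0,0],[2,0,135],0],
    [[0,0,0],[2,0,140],0],
    [[0,0,0],[2,0,140],0],
    [[0,0,0],[2,0,140],0]
  ]
}}

```text
t: 3.92
eef_pos: [0.4587, -0.0988, 0.0607]
tcp_rot: [2.228, 2.215, 0.0]
force: [0.6, 0.3, 0.7]
gripper_width: 0.0855
grasp_force: 0.0
```

```bash
python3 -c "
from h import *
plan((.458,-.0995,.007,np.pi/2))"
```

```text
[0.0, 0.0, -0.006] [-0.7, -0.7, 53.7]
```

Call:
{"api": "carry_out", "payload": {
  "series": [
    [[0,0,-0.006],[0,0,30],0],
    [[0,0,-0.006],[-1,-1,52],0],
    [[0,0,-0.006],[-1,-1,54],0],
    [[0,0,-0.006],[-1,-1,54],0],
    [[0,0,-0.006],[-1,-1,54],1],
    [[0,0,-0.006],[-1,-1,54],1],
    [[0,0,-0.006],[-1,-1,54],1],
    [[0,0,-0.006],[-1,-1,54],1],
    [[0,0,-0.006],[-1,-1,54],1],
    [[0,0,-0.006],[-1,-1,54],1]
  ]
}}

```text
t: 4.75
eef_pos: [0.4581, -0.1001, 0.0078]
tcp_rot: [2.22, 2.219, 0.002]
force: [-0.8, 1.5, 12.9]
gripper_width: 0.0565
grasp_force: 60.9
```

```bash
python3 -c "
from h import *
plan((.458,-.0995,.19,np.pi/2),(.553,.264,.19,np.pi/2))"
```

```text
[0.003, 0.0, -0.0] [0.5, 0.4, -182.2]
[0.003, 0.0, -0.0] [364.0, 95.3, -182.1]
```

Call:
{"api": "carry_out", "payload": {
  "series": [
    [[0,0,0],[0,0,-20],1],
    [[0,0,0],[0,0,-55],1],
    [[0,0,0],[0,0,-90],1],
    [[0,0,0],[0,0,-125],1],
    [[0,0,0],[35,10,-140],1],
    [[0,0,0],[70,19,-150],1],
    [[0,0,0],[105,28,-150],1],
    [[0,0,0],[140,37,-150],1],
    [[0,0,0],[175,46,-150],1],
    [[0,0,0],[210,55,-150],1]
  ]
}}

```text
t: 5.58
eef_pos: [0.5125, 0.1116, 0.1575]
tcp_rot: [2.221, 2.22, 0.002]
force: [2.0, 0.1, -1.5]
gripper_width: 0.0566
grasp_force: 64.2
```

```bash
python3 -c "
from h import *
plan((.553,.264,.15,np.pi/2),(.553,.264,.038,np.pi/2))"
```

```text
[0.001, -0.0, -0.001] [152.4, 40.4, 7.6]
[0.001, -0.0, -0.001] [152.4, 40.2, 119.6]
```

Call:
{"api": "carry_out", "payload": {
  "series": [
    [[0,0,0],[35,9,0],1],
    [[0,0,0],[70,18,0],1],
    [[0,0,0],[105,28,0],1],
    [[0,0,0],[135,36,0],1],
    [[0,0,0],[152,40,0],1],
    [[0,0,0],[152,40,8],1],
    [[0,0,0],[152,40,8],1],
    [[0,0,0],[152,40,8],1]
  ]
}}

```text
t: 6.25
eef_pos: [0.5517, 0.2602, 0.1479]
tcp_rot: [2.222, 2.22, -0.004]
force: [-0.3, -0.1, -1.1]
gripper_width: 0.0567
grasp_force: 64.2
```

```bash
python3 - <<'E'
from h import *
plan((.553,.264,.08,np.pi/2),(.553,.264,.038,np.pi/2))
p,q=wristpic(); cv2.imwrite("pics/w2.png",p["img"][:,:,::-1])
E
```

```text
[-0.001, 0.002, -0.001] [4.0, 1.3, 67.9]
[-0.001, 0.002, -0.001] [4.1, 1.4, 109.9]
```

View pics/w2.png

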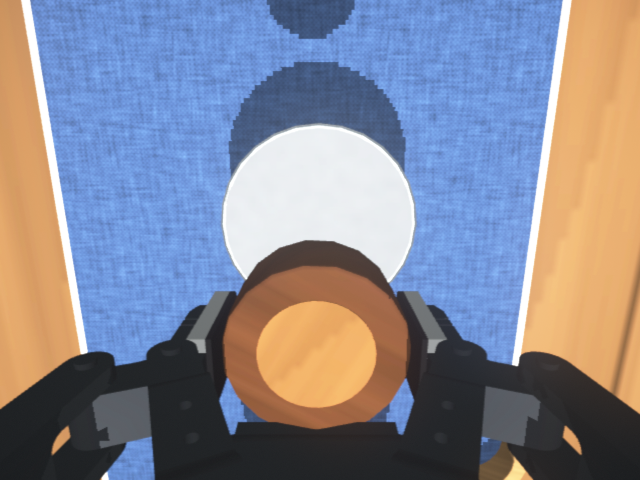

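The wrist view shows the turntable at columns 223–414, with its far edge at row 125, and the riser held level at (317,353). Next I'll check the turntable centre from those edges.

```bash
python3 - <<'E'
from h import *
p,q=wristpic()
for c in((223,218),(414,218),(318,125)): print(ray(q,c,.04).round(4))
print(ray(q,(317,353),.148).round(4), robot.observe()["eef_pos"])
E
```

```text
[0.4957 0.2709 0.04  ]
[0.6122 0.2706 0.04  ]
[0.5537 0.3255 0.04  ]
[0.5527 0.2426 0.148 ] [0.55229474 0.26008575 0.14827844]
```

Call:
{"api": "carry_out", "payload": {
  "series": [
    [[0,0,0],[3,1,35],1],
    [[0,0,0],[5,2,70],1],
    [[0,0,0],[5,2,95],1],
    [[0,0,0],[5,2,106],1],
    [[0,0,0],[5,2,108],1],
    [[0,0,0],[5,2,109],1],
    [[0,0,0],[5,2,109],1],
    [[0,0,0],[5,2,109],1]
  ]
}}

```text
t: 7.02
eef_pos: [0.5552, 0.2674, 0.0406]
tcp_rot: [2.222, 2.22, 0.003]
force: [0.6, 0.1, -0.6]
gripper_width: 0.0565
grasp_force: 64.3
```

```bash
python3 -c "
from h import *
plan((.5535,.265,.038,np.pi/2))"
```

```text
[0.002, -0.001, -0.0] [-2.4, -1.7, 2.6]
```

Call:
{"api": "carry_out", "payload": {
  "series": [
    [[0,0,0],[-2.5,-1.5,0],1],
    [[0,0,0],[-2.5,-1.5,2],1],
    [[0,0,0],[-2.5,-1.5,2.5],1],
    [[0,0,0],[-2.5,-1.5,2.5],1]
  ]
}}

```text
t: 7.35
eef_pos: [0.5532, 0.2643, 0.038]
tcp_rot: [2.221, 2.22, 0.001]
force: [-0.9, -1.8, 11.6]
gripper_width: 0.0564
grasp_force: 65.8
```

Call:
{"api": "carry_out", "payload": {
  "series": [
    [[0,0,0],[0,0,0],0],
    [[0,0,0],[0,0,0],0],
    [[0,0,0],[0,0,0],0],
    [[0,0,0],[0,0,0],0],
    [[0,0,0],[0,0,-30],0],
    [[0,0,0],[0,0,-70],0],
    [[0,0,0],[0,0,-110],0],
    [[0,0,0],[-25,0,-130],0],
    [[0,0,0],[-65,0,-130],0],
    [[0,0,0],[-105,2,-130],0]
  ]
}}

```text
t: 8.18
eef_pos: [0.5552, 0.1602, 0.1684]
tcp_rot: [2.217, 2.224, 0.005]
force: [0.8, -1.2, -0.9]
gripper_width: 0.0854
grasp_force: 0.0
```

```bash
python3 -c "
from h import *
plan((.589,-.213,.17,np.pi/2))"
```

```text
[0.003, -0.001, 0.003] [-373.3, 32.7, -2.1]
```

Call:
{"api": "carry_out", "payload": {
  "series": [
    [[0,0,0],[-40,4,0],0],
    [[0,0,0],[-80,8,0],0],
    [[0,0,0],[-120,12,0],0],
    [[0,0,0],[-160,16,0],0],
    [[0,0,0],[-200,20,0],0],
    [[0,0,0],[-240,24,0],0],
    [[0,0,0],[-280,28,0],0],
    [[0,0,0],[-320,31,0],0],
    [[0,0,0],[-355,33,0],0],
    [[0,0,0],[-371,33,0],0]
  ]
}}

```text
t: 9.02
eef_pos: [0.5872, -0.2175, 0.1661]
tcp_rot: [2.227, 2.214, -0.003]
force: [0.5, -0.8, 0.2]
gripper_width: 0.085
grasp_force: 0.0
```

```bash
python3 - <<'E'
from h import *
p,q=wristpic()
print(robot.observe()["eef_pos"])
for n in("green_tin","stone","yellow_tin"):
    for d in robot.pinpoint(n,p)[:1]: print(n,d["p"],d["position"],ray(q,d["position"],.01).round(4))
plan((.589,-.213,.025,np.pi/2))
E
```

```text
[ 0.58681045 -0.21929621  0.16587086]
green_tin 0.7 [323.0, 209.3] [ 0.5926 -0.2113  0.01  ]
stone 0.91 [334.7, 358.1] [ 0.6018 -0.3325  0.01  ]
yellow_tin 0.58 [321.2, 210.2] [ 0.5913 -0.2119  0.01  ]
[-0.0, -0.001, -0.001] [-2.0, 1.5, 141.3]
```

Call:
{"api": "carry_out", "payload": {
  "series": [
    [[0,0,0],[0,0,0],0],
    [[0,0,0],[0,0,30],0],
    [[0,0,0],[0,0,60],0],
    [[0,0,0],[0,0,75],0],
    [[0,0,0],[0,0,80],0],
    [[0,0,0],[0,0,80],0],
    [[0,0,0],[0,0,80],0]
  ]
}}

```text
t: 9.8
eef_pos: [0.5885, -0.2102, 0.0872]
tcp_rot: [2.219, 2.223, 0.001]
force: [1.1, -0.9, 0.4]
gripper_width: 0.0849
grasp_force: 0.0
```

```bash
python3 - <<'E'
from h import *
plan((.5895,-.213,.025,np.pi/2))
E
```

```text
[0.001, -0.0, 0.002] [-2.8, 0.9, 62.2]
```

Call:
{"api": "carry_out", "payload": {
  "series": [
    [[0,0,0],[-2.5,1,30],0],
    [[0,0,0],[-2.5,1,55],0],
    [[0,0,0],[-2.5,1,62],0],
    [[0,0,0],[-2.5,1,62],0],
    [[0,0,0],[-2.5,1,62],1],
    [[0,0,0],[-2.5,1,62],1],
    [[0,0,0],[-2.5,1,62],1],
    [[0,0,0],[-2.5,1,62],1],
    [[0,0,0],[-2.5,1,62],1],
    [[0,0,0],[-2.5,1,62],1]
  ]
}}

```text
t: 10.63
eef_pos: [0.5898, -0.214, 0.0265]
tcp_rot: [2.22, 2.22, 0.002]
force: [-0.8, 0.4, 6.4]
gripper_width: 0.0509
grasp_force: 61.5
```

```bash
python3 - <<'E'
from h import *
plan((.5895,-.213,.18,np.pi/2),(.5535,.391,.18,np.pi/2))
E
```

```text
[0.002, 0.001, -0.0] [0.8, 0.1, -153.5]
[0.002, 0.001, -0.0] [604.8, -36.0, -154.1]
```

Call:
{"api": "carry_out", "payload": {
  "series": [
    [[0,0,0],[0,0,-20],1],
    [[0,0,0],[0,0,-55],1],
    [[0,0,0],[0,0,-90],1],
    [[0,0,0],[0,0,-125],1],
    [[0,0,0],[25,-2,-145],1],
    [[0,0,0],[60,-4,-150],1],
    [[0,0,0],[100,-6,-150],1],
    [[0,0,0],[140,-9,-150],1],
    [[0,0,0],[180,-11,-150],1],
    [[0,0,0],[220,-13,-150],1]
  ]
}}

```text
t: 11.47
eef_pos: [0.5755, 0.0078, 0.1757]
tcp_rot: [2.221, 2.22, 0.001]
force: [0.5, 0.6, -2.1]
gripper_width: 0.0508
grasp_force: 63.0
```

Call:
{"api": "carry_out", "payload": {
  "series": [
    [[0,0,0],[40,-3,0],1],
    [[0,0,0],[80,-5,0],1],
    [[0,0,0],[120,-7,0],1],
    [[0,0,0],[160,-9,0],1],
    [[0,0,0],[200,-12,0],1],
    [[0,0,0],[240,-14,0],1],
    [[0,0,0],[280,-16,0],1],
    [[0,0,0],[320,-19,0],1],
    [[0,0,0],[355,-21,0],1],
    [[0,0,0],[380,-23,0],1]
  ]
}}

```text
t: 12.3
eef_pos: [0.5516, 0.3905, 0.1757]
tcp_rot: [-2.217, -2.224, -0.003]
force: [0.2, 1.0, -2.7]
gripper_width: 0.051
grasp_force: 63.0
```

Call:
{"api": "carry_out", "payload": {
  "series": [
    [[0,0,0],[0,0,0],1],
    [[0,0,0],[0,0,30],1],
    [[0,0,0],[0,0,60],1],
    [[0,0,0],[0,0,80],1],
    [[0,0,0],[0,0,80],1],
    [[0,0,0],[0,0,80],1]
  ]
}}

```text
t: 12.8
eef_pos: [0.5525, 0.3857, 0.0946]
tcp_rot: [-2.221, -2.221, 0.003]
force: [-0.4, 1.3, -0.2]
gripper_width: 0.0509
grasp_force: 63.0
```

```bash
python3 - <<'E'
from h import *
plan((.5535,.391,.0155,np.pi/2))
E
```

```text
[-0.001, 0.001, -0.0] [5.4, 1.1, 79.0]
```

Call:
{"api": "carry_out", "payload": {
  "series": [
    [[0,0,0],[3,1,30],1],
    [[0,0,0],[5.5,1,58],1],
    [[0,0,0],[5.5,1,72],1],
    [[0,0,0],[5.5,1,76],1],
    [[0,0,0],[5.5,1,78],1],
    [[0,0,0],[5.5,1,79],1],
    [[0,0,0],[5.5,1,79],1]
  ]
}}

```text
t: 13.38
eef_pos: [0.5546, 0.3922, 0.0171]
tcp_rot: [2.222, 2.221, 0.003]
force: [0.2, -0.2, -1.8]
gripper_width: 0.0509
grasp_force: 63.0
```

Call:
{"api": "carry_out", "payload": {
  "series": [
    [[0,0,0],[0,0,1],1],
    [[0,0,0],[0,0,1.5],1],
    [[0,0,0],[0,0,1.5],0],
    [[0,0,0],[0,0,1.5],0],
    [[0,0,0],[0,0,1.5],0],
    [[0,0,0],[0,0,-10],0],
    [[0,0,0],[0,0,-40],0],
    [[0,0,0],[0,0,-80],0],
    [[0,0,0],[0,0,-120],0],
    [[0,0,0],[-15,0,-150],0]
  ]
}}

```text
t: 14.22
eef_pos: [0.5534, 0.3805, 0.1698]
tcp_rot: [-2.216, -2.224, -0.007]
force: [0.7, 0.9, 0.6]
gripper_width: 0.0853
grasp_force: 0.0
```

```bash
python3 - <<'E'
from h import *
plan((.473,-.216,.17,np.pi/2))
E
```

```text
[0.002, -0.005, 0.003] [-596.2, -82.4, -3.1]
```

Call:
{"api": "carry_out", "payload": {
  "series": [
    [[0,0,0],[-40,-5,0],0],
    [[0,0,0],[-80,-11,0],0],
    [[0,0,0],[-120,-16,0],0],
    [[0,0,0],[-160,-22,0],0],
    [[0,0,0],[-200,-28,0],0],
    [[0,0,0],[-240,-33,0],0],
    [[0,0,0],[-280,-39,0],0],
    [[0,0,0],[-320,-44,0],0],
    [[0,0,0],[-360,-50,0],0],
    [[0,0,0],[-400,-55,0],0]
  ]
}}

```text
t: 15.05
eef_pos: [0.4983, -0.025, 0.1665]
tcp_rot: [2.221, 2.221, 0.0]
force: [0.6, -0.3, -0.9]
gripper_width: 0.0851
grasp_force: 0.0
```

Call:
{"api": "carry_out", "payload": {
  "series": [
    [[0,0,0],[-40,-6,0],0],
    [[0,0,0],[-80,-11,0],0],
    [[0,0,0],[-120,-16,0],0],
    [[0,0,0],[-155,-22,0],0],
    [[0,0,0],[-180,-26,0],0],
    [[0,0,0],[-192,-27,0],0],
    [[0,0,0],[-192,-27,20],0],
    [[0,0,0],[-192,-27,50],0],
    [[0,0,0],[-192,-27,60],0],
    [[0,0,0],[-192,-27,60],0]
  ]
}}

```text
t: 15.88
eef_pos: [0.471, -0.2141, 0.1041]
tcp_rot: [-2.217, -2.221, 0.002]
force: [-0.2, 0.2, 0.0]
gripper_width: 0.0853
grasp_force: 0.0
```

```bash
python3 - <<'E'
from h import *
plan((.473,-.216,.021,np.pi/2))
E
```

```text
[-0.003, -0.001, 0.001] [-2.0, 2.3, 83.1]
```

Call:
{"api": "carry_out", "payload": {
  "series": [
    [[0,0,0],[-2,2,35],0],
    [[0,0,0],[-2,2,70],0],
    [[0,0,0],[-2,2,85],0],
    [[0,0,0],[-2,2,86],0],
    [[0,0,0],[-2,2,86],1],
    [[0,0,0],[-2,2,86],1],
    [[0,0,0],[-2,2,86],1],
    [[0,0,0],[-2,2,86],1],
    [[0,0,0],[-2,2,86],1],
    [[0,0,0],[-2,2,86],1]
  ]
}}

```text
t: 16.72
eef_pos: [0.4746, -0.2176, 0.0215]
tcp_rot: [2.22, 2.22, 0.002]
force: [-1.0, 1.0, 8.6]
gripper_width: 0.0467
grasp_force: 60.4
```

```bash
python3 - <<'E'
from h import *
plan((.473,-.216,.18,np.pi/2),(.553,.1595,.18,np.pi/2))
E
```

```text
[0.002, 0.001, -0.0] [1.4, -1.2, -158.5]
[0.002, 0.001, -0.0] [376.9, 78.7, -158.7]
```

Call:
{"api": "carry_out", "payload": {
  "series": [
    [[0,0,0],[0,0,-20],1],
    [[0,0,0],[0,0,-55],1],
    [[0,0,0],[0,0,-90],1],
    [[0,0,0],[0,0,-125],1],
    [[0,0,0],[25,5,-145],1],
    [[0,0,0],[60,13,-150],1],
    [[0,0,0],[100,21,-150],1],
    [[0,0,0],[140,29,-150],1],
    [[0,0,0],[180,37,-150],1],
    [[0,0,0],[220,45,-150],1]
  ]
}}

```text
t: 17.55
eef_pos: [0.5189, 0.0042, 0.171]
tcp_rot: [2.221, 2.219, 0.001]
force: [1.3, -0.5, -1.8]
gripper_width: 0.0469
grasp_force: 62.2
```

Call:
{"api": "carry_out", "payload": {
  "series": [
    [[0,0,0],[40,8,0],1],
    [[0,0,0],[80,17,0],1],
    [[0,0,0],[115,25,0],1],
    [[0,0,0],[140,30,0],1],
    [[0,0,0],[155,33,0],1],
    [[0,0,0],[157,34,20],1],
    [[0,0,0],[157,34,50],1],
    [[0,0,0],[157,34,60],1],
    [[0,0,0],[157,34,60],1],
    [[0,0,0],[157,34,60],1]
  ]
}}

```text
t: 18.38
eef_pos: [0.5527, 0.1594, 0.1102]
tcp_rot: [-2.222, -2.221, 0.001]
force: [1.0, 0.4, -1.4]
gripper_width: 0.047
grasp_force: 62.2
```

```bash
python3 - <<'E'
from h import *
plan((.553,.1595,.0115,np.pi/2))
E
```

```text
[-0.001, 0.0, -0.0] [0.2, 0.4, 98.7]
```

Call:
{"api": "carry_out", "payload": {
  "series": [
    [[0,0,0],[0,0,30],1],
    [[0,0,0],[0,0,65],1],
    [[0,0,0],[0,0,88],1],
    [[0,0,0],[0,0,95],1],
    [[0,0,0],[0,0,98],1],
    [[0,0,0],[0,0,99],1],
    [[0,0,0],[0,0,100],1],
    [[0,0,0],[0,0,100],1]
  ]
}}

```text
t: 19.05
eef_pos: [0.5538, 0.16, 0.0116]
tcp_rot: [2.221, 2.22, 0.004]
force: [-1.0, -1.0, 2.0]
gripper_width: 0.0468
grasp_force: 62.6
```

Contact is light, so I'll release and head for the stone.

Call:
{"api": "carry_out", "payload": {
  "series": [
    [[0,0,0],[0,0,0.5],0],
    [[0,0,0],[0,0,0.5],0],
    [[0,0,0],[0,0,0.5],0],
    [[0,0,0],[0,0,0.5],0],
    [[0,0,0],[0,0,-15],0],
    [[0,0,0],[0,0,-50],0],
    [[0,0,0],[0,0,-90],0],
    [[0,0,0],[0,0,-130],0],
    [[0,0,0],[-20,0,-155],0],
    [[0,0,0],[-60,5,-155],0]
  ]
}}

```text
t: 19.88
eef_pos: [0.5598, 0.1054, 0.1705]
tcp_rot: [2.211, 2.228, 0.015]
force: [2.1, -0.1, 0.3]
gripper_width: 0.0853
grasp_force: 0.0
```

```bash
python3 - <<'E'
from h import *
plan((.601,-.332,.165,.439))
E
```

```text
[0.005, -0.01, 1.139] [-437.8, 37.9, 3.6]
```

Call:
{"api": "carry_out", "payload": {
  "series": [
    [[0,0,0.11],[-40,3,0],0],
    [[0,0,0.22],[-80,6,0],0],
    [[0,0,0.33],[-120,9,0],0],
    [[0,0,0.44],[-160,12,0],0],
    [[0,0,0.55],[-200,15,0],0],
    [[0,0,0.66],[-240,19,0],0],
    [[0,0,0.77],[-280,23,0],0],
    [[0,0,0.88],[-320,28,0],0],
    [[0,0,0.99],[-360,33,0],0],
    [[0,0,1.1],[-400,38,0],0]
  ]
}}

```text
t: 20.72
eef_pos: [0.5956, -0.3023, 0.1648]
tcp_rot: [-3.057, -0.724, -0.0]
force: [0.8, 0.6, 0.2]
gripper_width: 0.0854
grasp_force: 0.0
```

```bash
python3 - <<'E'
from h import *
plan((.601,-.332,.1,.439))
E
```

```text
[-0.0, -0.0, 0.026] [-8.5, 28.9, 64.8]
```

Call:
{"api": "carry_out", "payload": {
  "series": [
    [[0,0,0.026],[-8,29,0],0],
    [[0,0,0.026],[-8,29,25],0],
    [[0,0,0.026],[-8,29,50],0],
    [[0,0,0.026],[-8,29,60],0],
    [[0,0,0.026],[-8,29,60],0],
    [[0,0,0.026],[-8,29,60],0],
    [[0,0,0.026],[-8,29,60],0]
  ]
}}

```text
t: 21.3
eef_pos: [0.6026, -0.3296, 0.1058]
tcp_rot: [3.063, 0.694, 0.002]
force: [0.1, -1.0, 0.2]
gripper_width: 0.0854
grasp_force: 0.0
```

```bash
python3 - <<'E'
from h import *
plan((.601,-.332,.0135,.439))
p,q=wristpic(); cv2.imwrite("pics/w3.png",p["img"][:,:,::-1])
for d in robot.pinpoint("stone",p)[:1]: print(d["p"],d["position"],ray(q,d["position"],.01).round(4))
E
```

```text
[0.001, -0.001, 0.006] [-2.6, 1.4, 92.3]
0.7 [321.5, 242.4] [ 0.6035 -0.3327  0.01  ]
```

View pics/w3.png

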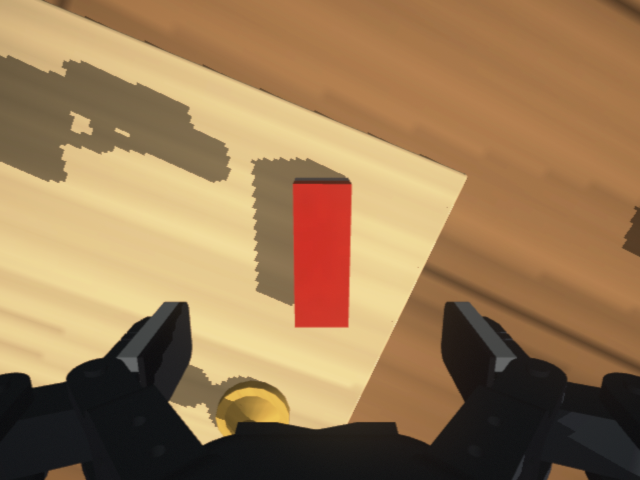

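The stone is centred at (322,255) and square to the fingers. The candlestick cup at (253,412) is well clear. I'll grasp.

Call:
{"api": "carry_out", "payload": {
  "series": [
    [[0,0,0.006],[-2,1,35],0],
    [[0,0,0.006],[-2,1,70],0],
    [[0,0,0.006],[-2,1,88],0],
    [[0,0,0.006],[-2,1,91],0],
    [[0,0,0.006],[-2,1,91],1],
    [[0,0,0.006],[-2,1,91],1],
    [[0,0,0.006],[-2,1,91],1],
    [[0,0,0.006],[-2,1,91],1],
    [[0,0,0.006],[-2,1,91],1],
    [[0,0,0.006],[-2,1,91],1]
  ]
}}

```text
t: 22.23
eef_pos: [0.6015, -0.3321, 0.0155]
tcp_rot: [3.065, 0.683, 0.003]
force: [-0.8, -0.5, 7.9]
gripper_width: 0.0287
grasp_force: 61.0
```

```bash
python3 - <<'E'
from h import *
plan((.601,-.332,.16,.439),(.4385,.265,.16,np.pi/2))
E
```

```text
[0.002, -0.002, -0.0] [-0.2, 0.0, -144.5]
[0.003, -0.0, -1.132] [106.3, -609.5, -145.7]
```

Call:
{"api": "carry_out", "payload": {
  "series": [
    [[0,0,0],[0,0,-20],1],
    [[0,0,0],[0,0,-55],1],
    [[0,0,0],[0,0,-90],1],
    [[0,0,0],[0,0,-125],1],
    [[0,0,-0.05],[4,-20,-145],1],
    [[0,0,-0.13],[9,-50,-150],1],
    [[0,0,-0.21],[16,-90,-150],1],
    [[0,0,-0.3],[23,-130,-150],1],
    [[0,0,-0.39],[30,-170,-150],1],
    [[0,0,-0.48],[37,-210,-150],1]
  ]
}}

```text
t: 23.07
eef_pos: [0.544, -0.1243, 0.1644]
tcp_rot: [2.812, 1.398, 0.001]
force: [1.6, 1.2, -1.0]
gripper_width: 0.0287
grasp_force: 59.8
```

```bash
python3 - <<'E'
from h import *
plan((.4385,.265,.165,np.pi/2))
E
```

```text
[0.001, 0.0, -0.648] [246.7, -319.1, -0.9]
```

Call:
{"api": "carry_out", "payload": {
  "series": [
    [[0,0,-0.08],[24,-31,0],1],
    [[0,0,-0.16],[48,-62,0],1],
    [[0,0,-0.24],[72,-93,0],1],
    [[0,0,-0.32],[96,-124,0],1],
    [[0,0,-0.4],[120,-155,0],1],
    [[0,0,-0.48],[144,-186,0],1],
    [[0,0,-0.56],[168,-217,0],1],
    [[0,0,-0.62],[192,-248,0],1],
    [[0,0,-0.648],[216,-279,0],1],
    [[0,0,-0.648],[235,-305,0],1]
  ]
}}

```text
t: 23.9
eef_pos: [0.4442, 0.249, 0.1644]
tcp_rot: [-2.222, -2.22, -0.003]
force: [0.2, -1.1, -0.5]
gripper_width: 0.029
grasp_force: 59.8
```

```bash
python3 - <<'E'
from h import *
plan((.4385,.265,.1,np.pi/2))
E
```

```text
[0.001, -0.001, -0.001] [15.9, -5.8, 64.4]
```

Call:
{"api": "carry_out", "payload": {
  "series": [
    [[0,0,0],[15,-6,0],1],
    [[0,0,0],[15,-6,30],1],
    [[0,0,0],[15,-6,60],1],
    [[0,0,0],[15,-6,80],1],
    [[0,0,0],[15,-6,90],1],
    [[0,0,0],[15,-6,90],1],
    [[0,0,0],[15,-6,90],1]
  ]
}}

```text
t: 24.48
eef_pos: [0.4391, 0.2613, 0.074]
tcp_rot: [2.225, 2.217, -0.0]
force: [-0.1, -0.4, -0.8]
gripper_width: 0.0286
grasp_force: 59.8
```

```bash
python3 - <<'E'
from h import *
plan((.4385,.265,.0055,np.pi/2))
E
```

```text
[-0.0, 0.0, -0.004] [3.7, -0.6, 68.5]
```

Call:
{"api": "carry_out", "payload": {
  "series": [
    [[0,0,0],[3.5,-0.5,30],1],
    [[0,0,0],[3.5,-0.5,55],1],
    [[0,0,0],[3.5,-0.5,64],1],
    [[0,0,0],[3.5,-0.5,67],1],
    [[0,0,0],[3.5,-0.5,69],1],
    [[0,0,0],[3.5,-0.5,69.5],1],
    [[0,0,0],[3.5,-0.5,69.5],1]
  ]
}}

```text
t: 25.07
eef_pos: [0.4391, 0.2649, 0.0054]
tcp_rot: [2.226, 2.216, 0.003]
force: [0.2, 0.2, -0.1]
gripper_width: 0.0285
grasp_force: 59.8
```

Call:
{"api": "carry_out", "payload": {
  "series": [
    [[0,0,0],[0,0,0.5],0.5],
    [[0,0,0],[0,0,0.5],0.5],
    [[0,0,0],[0,0,0.5],0.5],
    [[0,0,0],[0,0,0.5],0.5]
  ]
}}

```text
t: 25.4
eef_pos: [0.4388, 0.2647, 0.0039]
tcp_rot: [2.226, 2.217, 0.001]
force: [0.9, 0.1, -0.7]
gripper_width: 0.043
grasp_force: 0.0
```

Released. Next I'll rise and go to the candlestick.

Call:
{"api": "carry_out", "payload": {
  "series": [
    [[0,0,0],[0,0,-20],0.5],
    [[0,0,0],[0,0,-60],0.5],
    [[0,0,0],[0,0,-100],0.3],
    [[0,0,0],[0,0,-140],0],
    [[0,0,0],[-10,0,-175],0],
    [[0,0,0],[-50,3,-180],0],
    [[0,0,0],[-90,5,-180],0],
    [[0,0,0],[-130,7,-180],0],
    [[0,0,0],[-170,10,-180],0],
    [[0,0,0],[-210,12,-180],0]
  ]
}}

```text
t: 26.23
eef_pos: [0.4495, 0.0528, 0.1839]
tcp_rot: [2.225, 2.217, 0.0]
force: [2.8, 0.2, 0.2]
gripper_width: 0.0851
grasp_force: 0.0
```

```bash
python3 - <<'E'
from h import *
plan((.478,-.343,.185,np.pi/2))
E
```

```text
[0.001, 0.0, -0.004] [-395.7, 30.0, -1.0]
```

Call:
{"api": "carry_out", "payload": {
  "series": [
    [[0,0,0],[-40,3,0],0],
    [[0,0,0],[-80,6,0],0],
    [[0,0,0],[-120,9,0],0],
    [[0,0,0],[-160,12,0],0],
    [[0,0,0],[-200,15,0],0],
    [[0,0,0],[-240,18,0],0],
    [[0,0,0],[-280,21,0],0],
    [[0,0,0],[-320,24,0],0],
    [[0,0,0],[-355,27,0],0],
    [[0,0,0],[-380,28,0],0]
  ]
}}

```text
t: 27.07
eef_pos: [0.4755, -0.3294, 0.1835]
tcp_rot: [2.229, 2.213, -0.001]
force: [0.1, -0.8, -0.9]
gripper_width: 0.0857
grasp_force: 0.0
```

Call:
{"api": "carry_out", "payload": {
  "series": [
    [[0,0,0],[-10,1,0],0],
    [[0,0,0],[-10,1,20],0],
    [[0,0,0],[-10,1,40],0],
    [[0,0,0],[-10,1,40],0],
    [[0,0,0],[-10,1,40],0],
    [[0,0,0],[-10,1,40],0]
  ]
}}

```text
t: 27.57
eef_pos: [0.4777, -0.3348, 0.1444]
tcp_rot: [2.225, 2.218, 0.0]
force: [-0.7, -0.6, 0.8]
gripper_width: 0.0856
grasp_force: 0.0
```

```bash
python3 - <<'E'
from h import *
plan((.478,-.343,.053,np.pi/2))
p,q=wristpic(); cv2.imwrite("pics/w4.png",p["img"][:,:,::-1])
for d in robot.pinpoint("candlestick",p)[:1]: print(d["p"],d["position"],ray(q,d["position"],.01).round(4))
E
```

```text
[0.0, -0.0, -0.003] [-8.3, 0.3, 91.4]
0.58 [316.5, 235.5] [ 0.4785 -0.3419  0.01  ]
```

View pics/w4.png

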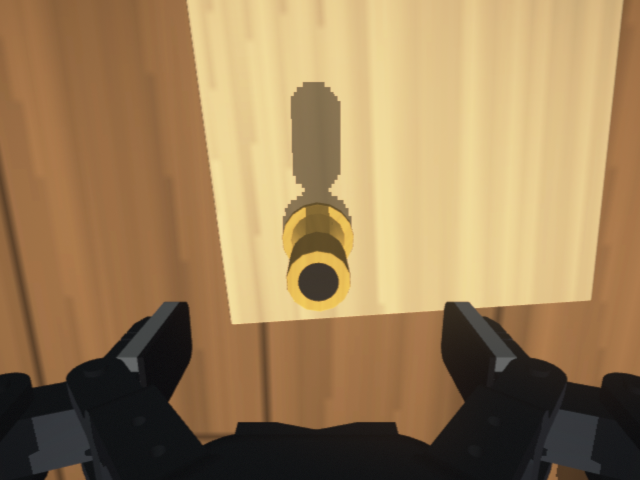

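The cup is centred between the fingers at (318,283). The estimate agrees to about 1 mm.

Call:
{"api": "carry_out", "payload": {
  "series": [
    [[0,0,0],[-8,0,20],0],
    [[0,0,0],[-8,0,50],0],
    [[0,0,0],[-8,0,80],0],
    [[0,0,0],[-8,0,89],0],
    [[0,0,0],[-8,0,89],0],
    [[0,0,0],[-8,0,89],1],
    [[0,0,0],[-8,0,89],1],
    [[0,0,0],[-8,0,89],1],
    [[0,0,0],[-8,0,89],1],
    [[0,0,0],[-8,0,89],1]
  ]
}}

```text
t: 28.5
eef_pos: [0.4778, -0.3439, 0.0559]
tcp_rot: [2.225, 2.215, 0.001]
force: [-0.3, -0.3, 7.4]
gripper_width: 0.0308
grasp_force: 58.4
```

Call:
{"api": "carry_out", "payload": {
  "series": [
    [[0,0,0],[0,0,0],1],
    [[0,0,0],[0,0,0],1]
  ]
}}

```text
t: 28.67
eef_pos: [0.4778, -0.3439, 0.0559]
tcp_rot: [2.225, 2.215, 0.0]
force: [0.1, -0.3, 6.9]
gripper_width: 0.0308
grasp_force: 58.5
```

```bash
python3 - <<'E'
from h import *
plan((.478,-.343,.2,np.pi/2),(.5535,.265,.2,np.pi/2))
p=robot.get_image("top"); img=p["img"]; hsv=cv2.cvtColor(img,cv2.COLOR_RGB2HSV)
a=img[140:340,120:420]; cv2.imwrite("pics/top1c.png",cv2.resize(a[:,:,::-1],(800,533),interpolation=cv2.INTER_CUBIC))
s=robot.get_image("side")
for n,z in(("riser",.04),("green_tin",0),("jar",0),("stone",0),("yellow_tin",.01),("tape",0)):
  for q in(p,s):
    for d in robot.pinpoint(n,q)[:1]: print(n,round(d["p"],2),np.round(d["position"]),ray(q,d["position"],z).round(4))
E
```

```text
[0.002, 0.001, -0.004] [0.7, 0.4, -144.1]
[0.002, 0.001, -0.004] [609.0, 73.4, -144.8]
riser 0.91 [197. 239.] [0.5553 0.2604 0.04  ]
riser 0.85 [232. 313.] [0.5529 0.2594 0.04  ]
green_tin 0.9 [147. 245.] [0.5431 0.3888 0.    ]
green_tin 0.64 [179. 373.] [0.546  0.3894 0.    ]
jar 0.77 [244. 240.] [0.5535 0.1613 0.    ]
jar 0.9 [273. 296.] [0.5591 0.1539 0.    ]
stone 0.73 [244. 240.] [0.5542 0.161  0.    ]
yellow_tin 0.66 [350. 228.] [ 0.582  -0.0893  0.01  ]
yellow_tin 0.67 [340. 229.] [ 0.5949 -0.0959  0.01  ]
tape 0.97 [281. 190.] [0.6756 0.0731 0.    ]
tape 0.81 [263. 249.] [0.6823 0.0657 0.    ]
```

View pics/top1c.png

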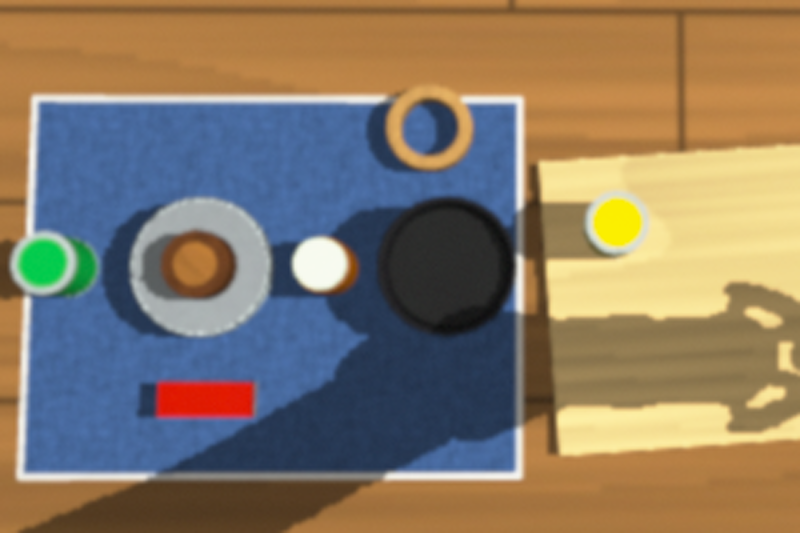

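The top view shows the riser centred on the turntable at crop (200,265), with the tin to its left, the jar between turntable and bowl, and the stone crosswise in front at (205,400). Next I'll carry the candlestick over.

Call:
{"api": "carry_out", "payload": {
  "series": [
    [[0,0,0],[0,0,-15],1],
    [[0,0,0],[0,0,-45],1],
    [[0,0,0],[0,0,-80],1],
    [[0,0,0],[0,0,-115],1],
    [[0,0,0],[15,2,-140],1],
    [[0,0,0],[45,5,-145],1],
    [[0,0,0],[80,10,-145],1],
    [[0,0,0],[115,14,-145],1],
    [[0,0,0],[150,18,-145],1],
    [[0,0,0],[185,22,-145],1]
  ]
}}

```text
t: 30.2
eef_pos: [0.4993, -0.1572, 0.2]
tcp_rot: [2.226, 2.216, -0.0]
force: [1.1, 0.6, -2.7]
gripper_width: 0.0307
grasp_force: 60.0
```

Call:
{"api": "carry_out", "payload": {
  "series": [
    [[0,0,0],[35,4,0],1],
    [[0,0,0],[70,8,0],1],
    [[0,0,0],[105,13,0],1],
    [[0,0,0],[140,17,0],1],
    [[0,0,0],[175,21,0],1],
    [[0,0,0],[210,25,0],1],
    [[0,0,0],[245,29,0],1],
    [[0,0,0],[280,34,0],1],
    [[0,0,0],[315,38,0],1],
    [[0,0,0],[350,42,0],1]
  ]
}}

```text
t: 31.03
eef_pos: [0.5429, 0.1927, 0.1998]
tcp_rot: [2.226, 2.217, -0.001]
force: [-0.1, -0.2, -2.6]
gripper_width: 0.0307
grasp_force: 60.0
```

Call:
{"api": "carry_out", "payload": {
  "series": [
    [[0,0,0],[30,4,0],1],
    [[0,0,0],[52,7,0],1],
    [[0,0,0],[66,9,0],1],
    [[0,0,0],[72,10,0],1],
    [[0,0,0],[72,10,0],1],
    [[0,0,0],[72,10,0],1],
    [[0,0,0],[72,10,0],1]
  ]
}}

```text
t: 31.62
eef_pos: [0.5536, 0.261, 0.1994]
tcp_rot: [2.228, 2.214, -0.002]
force: [-0.3, 0.2, -2.2]
gripper_width: 0.0309
grasp_force: 60.0
```

```bash
python3 - <<'E'
from h import *
plan((.5535,.265,.114,np.pi/2)); print(robot.observe()["eef_pos"])
p,q=wristpic(); cv2.imwrite("pics/w5.png",p["img"][:,:,::-1])
for d in robot.masks_of("riser",p)[:1]: print(d["p"],d["bbox"])
E
```

```text
[-0.0, 0.002, -0.006] [4.2, -0.1, 85.4]
[0.55360643 0.26097759 0.1993919 ]
0.59 [316.6, 204.6, 85.5, 58.5]
```

View pics/w5.png

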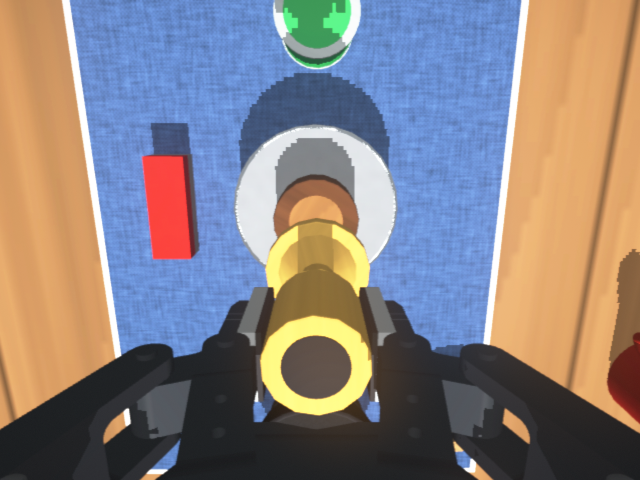

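The riser shows at columns 274–358 with its far edge at row 175, and the candlestick hangs upright. Next I'll check the riser centre.

```bash
python3 - <<'E'
from h import *
p,q=wristpic()
for c,z in(((274,214),.068),((358,214),.068),((316,175),.068),((235,208),.04),((396,208),.04),((316,126),.04),((144,157),.026),((185,157),.026),((150,259),.026),((192,258),.026)): print(c,ray(q,c,z).round(4))
E
```

```text
(274, 214) [0.5263 0.2699 0.068 ]
(358, 214) [0.5822 0.2695 0.068 ]
(316, 175) [0.5544 0.2955 0.068 ]
(235, 208) [0.495  0.2685 0.04  ]
(396, 208) [0.6127 0.2677 0.04  ]
(316, 126) [0.5546 0.326  0.04  ]
(144, 157) [0.4271 0.3046 0.026 ]
(185, 157) [0.4575 0.3044 0.026 ]
(150, 259) [0.4227 0.2252 0.026 ]
(192, 258) [0.456  0.2258 0.026 ]
```

Call:
{"api": "carry_out", "payload": {
  "series": [
    [[0,0,0],[3,0,25],1],
    [[0,0,0],[3,0,50],1],
    [[0,0,0],[3,0,70],1],
    [[0,0,0],[3,0,79],1],
    [[0,0,0],[3,0,80],1],
    [[0,0,0],[3,0,80],1],
    [[0,0,0],[3,0,80],1]
  ]
}}

```text
t: 32.35
eef_pos: [0.5541, 0.2665, 0.1206]
tcp_rot: [2.226, 2.216, 0.002]
force: [0.7, 0.2, -3.5]
gripper_width: 0.0308
grasp_force: 59.9
```

```bash
python3 - <<'E'
from h import *
plan((.554,.2655,.114,np.pi/2))
E
```

```text
[0.001, -0.001, -0.004] [-1.0, -0.1, 6.6]
```

Call:
{"api": "carry_out", "payload": {
  "series": [
    [[0,0,0],[-0.5,0,3],1],
    [[0,0,0],[-0.5,0,5],1],
    [[0,0,0],[-0.5,0,6],1],
    [[0,0,0],[-0.5,0,6.5],1],
    [[0,0,0],[-0.5,0,7],1],
    [[0,0,0],[-0.5,0,7],1]
  ]
}}

```text
t: 32.85
eef_pos: [0.5539, 0.2659, 0.1139]
tcp_rot: [2.225, 2.216, 0.001]
force: [-2.4, -1.3, 9.2]
gripper_width: 0.0308
grasp_force: 61.2
```

In contact, so I'll release and withdraw straight up.

Call:
{"api": "carry_out", "payload": {
  "series": [
    [[0,0,0],[0,0,0],0.5],
    [[0,0,0],[0,0,0],0],
    [[0,0,0],[0,0,0],0],
    [[0,0,0],[0,0,0],0],
    [[0,0,0],[0,0,-20],0],
    [[0,0,0],[0,0,-50],0],
    [[0,0,0],[0,0,-85],0],
    [[0,0,0],[0,0,-110],0],
    [[0,0,0],[-30,0,-120],0],
    [[0,0,0],[-65,0,-120],0]
  ]
}}

```text
t: 33.68
eef_pos: [0.5541, 0.2038, 0.2357]
tcp_rot: [2.22, 2.222, 0.01]
force: [0.1, -0.9, -0.4]
gripper_width: 0.0854
grasp_force: 0.0
```

Call:
{"api": "carry_out", "payload": {
  "series": [
    [[0,0,0],[-40,0,0],0],
    [[0,0,0],[-80,0,0],0],
    [[0,0,0],[-120,0,0],0],
    [[0,0,0],[-160,0,0],0],
    [[0,0,0],[-200,0,0],0],
    [[0,0,0],[-240,0,0],0],
    [[0,0,0],[-275,0,0],0],
    [[0,0,0],[-300,0,0],0],
    [[0,0,0],[-300,0,0],0],
    [[0,0,0],[-300,0,0],0]
  ]
}}

```text
t: 34.52
eef_pos: [0.5518, -0.101, 0.2323]
tcp_rot: [-2.23, -2.213, 0.001]
force: [0.2, -0.4, 0.3]
gripper_width: 0.085
grasp_force: 0.0
```

```bash
python3 - <<'E'
from h import *
p=robot.get_image("top"); s=robot.get_image("side")
a=p["img"][140:340,120:420]; b=s["img"][170:430,100:460]
cv2.imwrite("pics/end.png",np.vstack([cv2.resize(x[:,:,::-1],(430,295),interpolation=cv2.INTER_CUBIC) for x in(a,b)]))
for n,z in(("riser",.04),("candlestick",.068),("green_tin",0),("jar",0),("stone",0),("yellow_tin",.01),("tape",0)):
  for q in(p,s):
    for d in robot.pinpoint(n,q)[:1]: print(n,round(d["p"],2),ray(q,d["position"],z).round(4))
hsv=cv2.cvtColor(p["img"],cv2.COLOR_RGB2HSV)
def bl(nm,lo,hi,x0,x1,y0,y1,z):
    m=cv2.moments(cv2.inRange(hsv[y0:y1,x0:x1],lo,hi),True); print(nm,ray(p,(x0+m["m10"]/m["m00"],y0+m["m01"]/m["m00"]),z).round(4))
bl("green",(55,150,120),(85,255,255),120,148,225,252,.058); bl("lid",(0,0,190),(180,60,255),225,256,225,252,.065); bl("stone",(0,150,100),(8,255,255),165,230,270,310,.026); bl("yel",(22,150,120),(35,255,255),335,370,205,240,.068)
E
```

```text
riser 0.47 [0.5516 0.2524 0.04  ]
riser 0.57 [0.5496 0.262  0.04  ]
candlestick 0.69 [0.5533 0.2653 0.068 ]
candlestick 0.75 [0.5586 0.2658 0.068 ]
green_tin 0.6 [0.5497 0.3874 0.    ]
green_tin 0.76 [0.5452 0.3871 0.    ]
jar 0.96 [0.5611 0.1585 0.    ]
jar 0.59 [0.6857 0.073  0.    ]
stone 0.95 [0.4374 0.2673 0.    ]
stone 0.69 [0.4427 0.2599 0.    ]
yellow_tin 0.64 [ 0.5276 -0.2014  0.01  ]
tape 0.83 [0.6778 0.0791 0.    ]
tape 0.8 [0.68   0.0655 0.    ]Traceback (most recent call last):
  File "<stdin>", line 11, in <module>
  File "<stdin>", line 10, in bl
ZeroDivisionError: float division by zero
```

View pics/end.png

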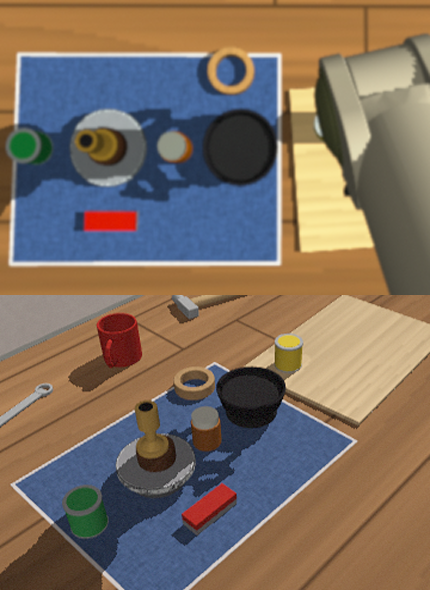

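Everything stands upright in its place, and the yellow tin and tape haven't moved. I'll hand the job in.

```bash
python3 -c "
from workcell import robot
print(robot.finish_job())"
```

```text
the job is handed in; nothing more can be done
None
```

The bench is set out as asked and handed in after about 35 s of robot time; the hand-in returned no verdict, but the last camera views showed everything upright and in place, with the yellow tin and tape where they started.

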